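# Ink the rubber stamp and hold it on the ticket's stamp frame

## Task

Pick up the rubber stamp by its handle, ink it by pressing its face flat on the felt of the open ink pad for about half a second, and lift it well clear. Then set it upright, face down and wholly inside the long empty frame printed on the ticket, its long side along the frame's long side (either way round), and press lightly so that the sprung board sinks a few millimetres but does not bottom. Finish like that, still gripping the stamp and pressing; do not press hard anywhere and leave the other things on the counter where they are.

Things in the scene. Friction and masses are not known exactly. Their poses are not given: they have to be found in the camera images.
- stamp: rubber stamp with a turned wooden handle, 66 mm high, 35 to 70 g; stands face down on the counter. Origin: centre of the face (underside); z up through the handle. The dark foot is 26 mm along x, 50 mm along y and 12 mm high; above it on the same axis a round neck about 20 mm thick from 12 to 32 mm and the round handle head, about 24 mm thick, from 32 to 66 mm above the face
- ink_pad: open ink pad, fixed to the counter: grey tray 78 (x) x 104 (y) x 12 mm holding a dark felt; its empty lid of the same plan and 9 mm high lies folded open flat on the +x side. Origin: underside of the tray below the felt's centre, z up
- felt_centre (a point): centre of the felt's top face, 16 mm above the counter; felt is 68 mm along x, 94 mm along y, stands 4 mm above the tray's rim and yields about 0.4 mm per N, at most 3 mm
- board: sprung stamping board, fixed to the counter: grey skirt 134 (x) x 174 (y) x 18 mm round a wooden bed 122 x 162 mm on springs, the ticket on the bed. Origin: centre of the skirt's underside, z up. A steel clip 36 mm high in all (bed up) holds the ticket at the +y end
- bed (a joint): sinking of the bed in m: 0 up, 0.010 bottomed. It starts to sink at about 1 N and yields 1.25 mm per further N (about 9 N at the bottom)
- frame (a point): centre of the empty frame printed on the ticket, on the ticket's top face, 30 mm above the counter with the bed up; it moves with the bed. Inside, the frame is 38 mm along x and 62 mm along y; its axes are those of the board. The frame lies toward the board's -y end; the +y end has four ruled lines
- spool: bystander: white thread spool standing upright, 27 mm wide, 46 mm high; origin at its underside
- chalk: bystander: white tailor's chalk, 36 x 46 x 8 mm; origin at its underside
- clip: bystander: small bundle-like wooden ticket clip, 10 x 62 x 12 mm; origin at its underside
- marker: bystander: felt marker lying down, 16 x 140 x 14 mm; origin at its underside
- tin: bystander: round pin tin, 66 mm across, 22 mm high; origin at its underside
- mug: bystander: mug, 82 x 114 x 97 mm; origin at its underside
- stapler: bystander: stapler, 36 x 150 x 46 mm; origin at its underside

How it is judged (in metres and radians):
On the way, in this order (a step that is already met when the one before it is completed fails the run):
1. the stamp's face is pressed flat on the ink pad's felt, the face on the felt, with at least 1.5 N (contact force between stamp and ink_pad above 1.5 N and angle between stamp's own z axis and vertical below 0.15 rad and x of stamp in the frame of felt_centre between -0.021 and 0.021 m and y of stamp in the frame of felt_centre between -0.03 and 0.03 m), for 0.2 s.
2. the inked stamp is lifted clear of pad and ticket, its face more than 45 mm above the counter (height (world z) of stamp above 0.045 m and contact force between stamp and ink_pad below 0.05 N and contact force between stamp and board below 0.05 N and contact force between the fingers and stamp above 2 N), for 0.1 s.
At the end, for the whole second after the job is handed in: The gripped stamp stands upright (within 0.1 rad) on the ticket, its centre within 6 mm of the frame's centre along either side and its long side within 0.2 rad of the frame's; it presses with 1.5 to 12 N, the bed sunk 1 to 9.5 mm, and it rests still with the fingers gripping it (contact force between stamp and board between 1.5 and 12 N and value of joint bed between 0.001 and 0.0095 m and angle between stamp's own z axis and vertical below 0.1 rad and x of stamp in the frame of frame between -0.006 and 0.006 m and y of stamp in the frame of frame between -0.006 and 0.006 m and angle between the y axis of stamp and the y axis of frame, either way round below 0.2 rad and z of stamp in the frame of frame below 0.004 m and contact force between the fingers and stamp above 2 N and linear speed of stamp below 0.01 m/s); the arm keeps its last pose, push and grip.
It fails at once if the stamp pressed on the board with more than 20 N (contact force between stamp and board above 20 N).
It fails at once if the stamp pressed on the ink pad with more than 20 N (contact force between stamp and ink_pad above 20 N).
It fails at once if a bystander moved by more than 30 mm (distance of any of spool, chalk, clip, marker, tin, mug, stapler from where it was at the start of the episode above 0.03 m).
It also fails if it takes over 40 s, if anything falls off the work surface, if the arm or the gripper's body presses on something with over 40 N, if the wrist force passes 120 N, or if a joint passes its speed limit or range.

## Robot

A 7-joint arm with a two-finger parallel gripper is mounted at the origin on a cart in front of the work surface, level with it; the furniture and walls round the work are solid. World frame = base frame: x ahead of the robot, y to its left, z up, the work surface at z = 0. Lengths are in m, angles in degrees, forces in N, time in s.
With the tool pointing down it reaches from about 0.4 to 0.9 m from the base axis. Payload 5.5 kg.
Tool frame: the origin (TCP) lies on the centre line of the jaws, within the pads' length; the fingertips stand 25 mm ahead of it and the grasp point (between the pads) lies 6 mm ahead of it; z points along the fingers, y is the direction in which the jaws open and shut (so a half turn about z gives the same grasp; the last joint's range is limited). The gripper opens to 92 mm and grips with 3 to 60 N. Pads are 19 mm wide; open, the fingers measure 130 mm over their backs; the gripper's body (75 mm by 190 mm) begins 47 mm behind the grasp point.
Start: joints at [87.33, 28.699, -24.465, 88.831, 12.651, 65.22, -12.049], TCP at [0.198, -0.619, 0.252] pointing down, gripper open.
Joint ranges: [-164.97, 164.97], [-17.58, 116.51], [-87.97, 89.64], [11.32, 138.91], [-80.73, 260.73], [10.89, 115.49], [-147.41, 147.41]. Speed limits (degrees/s): [147.25, 147.25, 180, 180, 180, 180, 180].

## Interface

Orientations are given as [roll, pitch, yaw] about the fixed x, y, z axes, in that order (R = Rz(yaw) Ry(pitch) Rx(roll)).
In Python, from station import readout, eyes, ctrl gives the robot as it stands.
- The arm moves only by the shell command python3 -m crank 'ROWS' [FORCE]. ROWS is JSON, a list of rows, each an object with "dp": the shift along the tool's x, y, z in m, a list of three; "turn": the turn about the tool's z in rad; "claw": the closure in counts, from 0 (fully open) to 255 (shut). In form: [{"dp": [tx, ty, tz], "turn": turn, "claw": claw}, ...]. A call has 1 to 20 rows; each row shifts and turns the pose as measured when the row begins, along the tool's axes as they then stand; what a row does not reach is not made up. A row lasts 1/12 s, in which the tool goes at most 41.7 mm and 7.16 degrees, less where a joint would pass 70% of its speed; a pose out of reach is approached as far as the arm can. A call with a gripper value outside its range is refused whole. The fingers move at their own pace and stop on an object; FORCE is the grip in N (left out, the last holds). Time passes only in rows, so rows that do not move let the fingers close. It gives the time, the measured TCP pose, the force and the opening at its end, in the units of the state.
- readout.get_state(): the state, without advancing time (a new reading comes with each control period).
- eyes.snapshot(name): name is "scene" or "top"; returns the picture (400x640x3 uint8, red, green, blue); there is no depth.
- eyes.get_calibration(name): a dict with "camera_matrix" (3x3 intrinsics, pixels), "dist" ([k1, k2, p1, p2, k3] as OpenCV has them; the pictures are not rectified), "world_from_camera" (4x4, takes a point from camera to world coordinates). Camera axes: x right, y down, z forward; pixel columns grow to the right and rows downward; lengths in m; the calibration is good to about 2 mm. A picture is of the moment at which its call begins. get_calibration takes no time and is no camera call.
- ctrl.close_job(): hands the job in, once; it reports no verdict.
The state is a dict: "t": time; "joint_pos": joint angles; "qd": joint speeds; "tau": joint torques, N m; "eef_pos": TCP position; "ee_rot": TCP orientation; "contact_force": force on the tool from outside, world axes, zero at the start; "wrist_torque": the same for the moment, N m; "grip_width": finger opening in m.
Only numpy, scipy, OpenCV 4.12 (cv2) and the standard library are available. Lean on these libraries where they do the work, as an engineer would, in place of code of your own. Each camera call takes 0.05 s, during which the arm holds its last target.

## Working session

There is one attempt and no reset: what is moved stays moved. The work goes in short steps, Python scripts to look and compute and a shell command to move; the robot and the scene stay as the last step left them, time stands still between calls to the robot, and variables do not carry over. Pictures are saved under pics/ and viewed, and the job is handed in when it is done.

```bash
mkdir -p pics; ls; python3 - <<'E'
from station import readout, eyes, ctrl
import cv2
print(readout.get_state())
for n in("scene","top"):
    c=eyes.get_calibration(n); print(n,c)
    cv2.imwrite(f"pics/{n}0.png",eyes.snapshot(n)[:,:,::-1])
E
```

```text
pics
{'t': 0.0, 'joint_pos': array([ 87.32981821,  28.75162316, -24.45212548,  88.89173211,
        12.65066711,  65.21943752, -12.04861376]), 'qd': array([-0.10797249, -0.03152799, -0.04165374,  0.03635712, -0.11205469,
       -0.04809172,  0.04319434]), 'tau': array([ 3.17375034e-04, -5.66580892e+01, -5.81623748e+00, -2.79102373e+01,
       -6.86662411e-02,  3.05967266e-02,  2.06027862e-04]), 'eef_pos': array([ 0.19791291, -0.61845347,  0.25069845]), 'ee_rot': array([-1.79890457e+02, -2.93543722e-03,  1.77531363e+01]), 'contact_force': array([-0.67559604, -0.01865214,  0.21928472]), 'wrist_torque': array([-0.02775706, -0.04112912, -0.03856543]), 'grip_width': 0.09167321853212944}
scene {'camera_matrix': array([[501.20692262,   0.        , 314.88024612],
       [  0.        , 501.20692262, 193.97630468],
       [  0.        ,   0.        ,   1.        ]]), 'dist': array([0.03818956, 0.        , 0.        , 0.        , 0.        ]), 'world_from_camera': array([[-0.68516229, -0.29048345,  0.66796108, -0.59540718],
       [-0.72801306,  0.30261804, -0.61515795,  1.0934872 ],
       [-0.02344386, -0.90776742, -0.41881822,  0.78025372],
       [ 0.        ,  0.        ,  0.        ,  1.        ]])}
top {'camera_matrix': array([[413.86024445,   0.        , 314.4779073 ],
       [  0.        , 413.86024445, 197.1257073 ],
       [  0.        ,   0.        ,   1.        ]]), 'dist': array([-0.00477575,  0.        ,  0.        ,  0.        ,  0.        ]), 'world_from_camera': array([[ 0.02796772, -0.99773898,  0.06111246,  0.51524006],
       [-0.99945378, -0.02898783, -0.01586972,  0.01540274],
       [ 0.01760536, -0.06063524, -0.99800472,  1.37698993],
       [ 0.        ,  0.        ,  0.        ,  1.        ]])}
```

View pics/scene0.png

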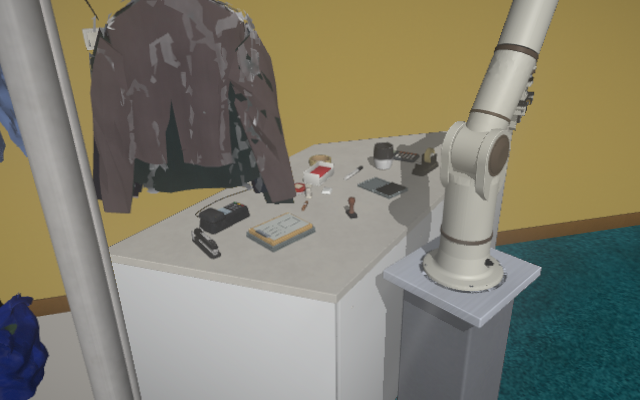

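View pics/top0.png

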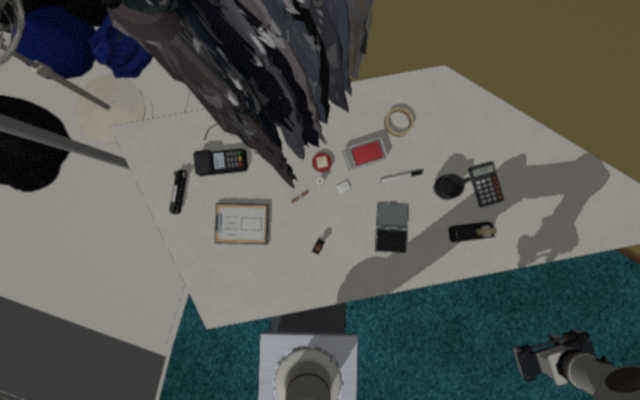

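The top view shows the board at about (241,223) with its frame on the right part (252,224), the stamp at about (319,244), and the ink pad felt at (391,240) with its lid above it. I'll zoom in and measure.

```bash
cat > h.py <<'E'
import numpy as np, cv2
from station import readout, eyes, ctrl
def ray(n,uv):
    c=eyes.get_calibration(n);p=cv2.undistortPoints(np.array(uv,float).reshape(-1,1,2),c["camera_matrix"],c["dist"]).reshape(-1,2)
    T=c["world_from_camera"];d=np.c_[p,np.ones(len(p))]@T[:3,:3].T
    return T[:3,3],d
def plane(n,uv,z):
    o,d=ray(n,uv); return o+d*((z-o[2])/d[:,2])[:,None]
def proj(n,P):
    c=eyes.get_calibration(n);M=np.linalg.inv(c["world_from_camera"])
    return cv2.projectPoints(np.array(P,float).reshape(-1,1,3),cv2.Rodrigues(M[:3,:3])[0],M[:3,3],c["camera_matrix"],c["dist"])[0].reshape(-1,2)
def tri(u1,u2):
    o1,d1=ray("scene",u1);o2,d2=ray("top",u2);d1,d2=d1[0],d2[0]
    s=np.linalg.lstsq(np.c_[d1,-d2],o2-o1,rcond=None)[0]
    a,b=o1+s[0]*d1,o2+s[1]*d2; return (a+b)/2,np.linalg.norm(a-b)
E
python3 - <<'E'
import cv2,numpy as np
t=cv2.imread("pics/top0.png");s=cv2.imread("pics/scene0.png")
def z(im,x,y,w,h,k): return cv2.resize(im[y:y+h,x:x+w],None,fx=k,fy=k,interpolation=cv2.INTER_CUBIC)
A=z(t,205,190,80,65,5);B=z(t,300,190,120,65,5)
cv2.imwrite("pics/a.png",A);cv2.imwrite("pics/b.png",B)
cv2.imwrite("pics/c.png",z(s,240,170,180,85,4))
E
```

```text
(no output)
```

View pics/a.png

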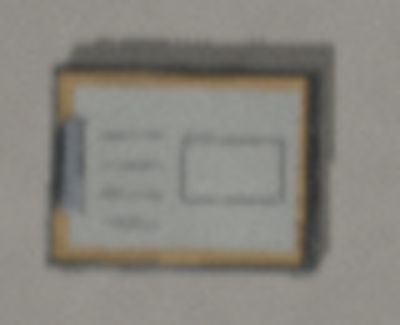

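View pics/b.png

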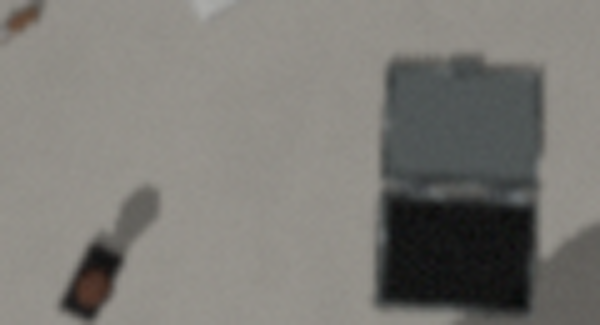

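View pics/c.png

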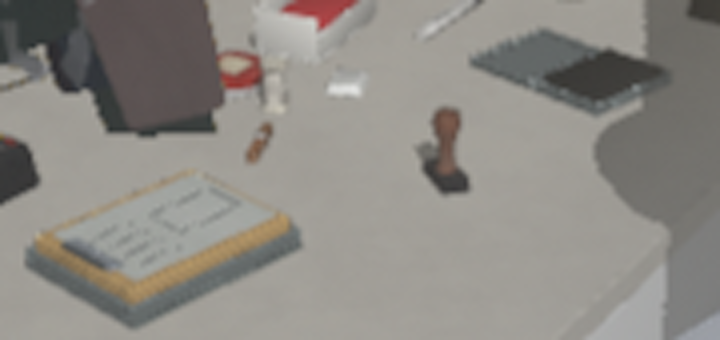

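```bash
cat > m.py <<'E'
from h import *
t=cv2.imread("pics/top0.png");k=8
def up(x,y,w,h): return cv2.resize(t[y:y+h,x:x+w],None,fx=k,fy=k,interpolation=cv2.INTER_CUBIC)
def back(p,x,y): return (np.array(p,float)+.5)/k-.5+[x,y]
def big(m):
    c=max(cv2.findContours(m.astype(np.uint8),cv2.RETR_EXTERNAL,cv2.CHAIN_APPROX_NONE)[0],key=cv2.contourArea); return c
def rect(name,m,x,y,z):
    c=big(m); b=back(cv2.boxPoints(cv2.minAreaRect(c)),x,y);P=plane("top",b,z)[:,:2]
    e=P[1]-P[0],P[2]-P[1]; L=[np.linalg.norm(v) for v in e]; v=e[int(np.argmax(L))]
    print(name,"px",b.mean(0).round(1),"centre",P.mean(0).round(4),"sizes",np.round(L,4),"long axis deg",np.degrees(np.arctan2(v[1],v[0])).round(1)%180); return P
# board wood+ticket outline (wood colour / ticket) 
im=up(205,190,80,65);hsv=cv2.cvtColor(im,cv2.COLOR_BGR2HSV)
g=cv2.cvtColor(im,cv2.COLOR_BGR2GRAY)
wood=(hsv[...,1]>70)&(hsv[...,2]>110)
rect("bed",cv2.morphologyEx(wood.astype(np.uint8),cv2.MORPH_CLOSE,np.ones((25,25))),205,190,.029)
# frame: dark line in ticket, right part
loc=cv2.GaussianBlur(g,(0,0),20).astype(float)-g
m=np.zeros(g.shape,bool);m[190:350,272:470]=True
for th in (6,10,14):
    rect("frame outer",cv2.morphologyEx(((loc>th)&m).astype(np.uint8),cv2.MORPH_CLOSE,np.ones((15,15))),205,190,.030)
im=up(365,195,55,65);g=cv2.cvtColor(im,cv2.COLOR_BGR2GRAY);print("pad")
for th in (35,45,55): rect("felt",g<th,365,195,.016)
im=up(305,228,25,30);g=cv2.cvtColor(im,cv2.COLOR_BGR2GRAY);hsv=cv2.cvtColor(im,cv2.COLOR_BGR2HSV)
for th in (60,70,80):
    rect("foot",cv2.morphologyEx((g<th).astype(np.uint8),cv2.MORPH_OPEN,np.ones((11,11))),305,228,.012)
hd=(hsv[...,1]>90)&(im[...,2]>60)
rect("head",hd,305,228,.060)
E
python3 m.py
```

```text
bed px [240.5 223.4] centre [0.5057 0.2311] sizes [0.1214 0.1614] long axis deg 90.3
frame outer px [250.8 223.4] centre [0.5063 0.1978] sizes [0.0461 0.0684] long axis deg 90.7
frame outer px [243.8 223.4] centre [0.5059 0.2207] sizes [0.0214 0.0441] long axis deg 2.1999999999999886
frame outer px [241. 225.] centre [0.5004 0.2294] sizes [0.0024 0.0279] long axis deg 3.1999999999999886
pad
felt px [391.2 240.4] centre [ 0.4635 -0.2623] sizes [0.0665 0.0941] long axis deg 87.7
felt px [391.1 240.4] centre [ 0.4637 -0.2621] sizes [0.0698 0.0963] long axis deg 87.7
felt px [391.2 240.3] centre [ 0.4639 -0.2622] sizes [0.0725 0.0983] long axis deg 87.7
foot px [318.1 245.9] centre [ 0.439  -0.0228] sizes [0.0462 0.0221] long axis deg 155.3
foot px [318.3 245.8] centre [ 0.4392 -0.0232] sizes [0.0481 0.024 ] long axis deg 155.4
foot px [318.3 245.8] centre [ 0.4394 -0.0235] sizes [0.0497 0.0253] long axis deg 154.9
head px [317.8 247.3] centre [ 0.437  -0.0205] sizes [0.0204 0.0167] long axis deg 143.3
```

```bash
python3 - <<'E'
from h import *
s=cv2.imread("pics/scene0.png");x,y=335,190;k=8
im=cv2.resize(s[y:y+35,x:x+32],None,fx=k,fy=k,interpolation=cv2.INTER_CUBIC);hsv=cv2.cvtColor(im,cv2.COLOR_BGR2HSV)
m=((hsv[...,1]>90)&(im[...,2]>60)).astype(np.uint8)
c=max(cv2.findContours(m,0,1)[0],key=cv2.contourArea);X,Y,w,h=cv2.boundingRect(c)
b=lambda p:(np.array(p)+.5)/k-.5+[x,y]
print("bbox",b([X,Y]),b([X+w,Y+h]))
up=m.copy();up[Y+int(h*.35):]=0
M=cv2.moments(up,True);u=b([M['m10']/M['m00'],M['m01']/M['m00']]);print(u,tri(u,[317.8,247.3]))
print(plane("scene",[u],.055), plane("top",[[317.8,247.3]],.055))
for xy in [(.438,-.0215),(.4385,-.023)]:print(xy,proj("scene",[[*xy,.066],[*xy,.032],[*xy,0]]).round(1),proj("top",[[*xy,.066],[*xy,0]]).round(1))
E
python3 -m crank '[{"dp":[0.0255,-0.018,0],"turn":0,"claw":0},{"dp":[0.0255,-0.018,0],"turn":0,"claw":0},{"dp":[0.0255,-0.018,0],"turn":0,"claw":0},{"dp":[0.0255,-0.018,0],"turn":0,"claw":0},{"dp":[0.0255,-0.018,0],"turn":0,"claw":0},{"dp":[0.0255,-0.018,0],"turn":0,"claw":0},{"dp":[0.0255,-0.018,0],"turn":0,"claw":0},{"dp":[0.0255,-0.018,0],"turn":0,"claw":0}]' 20
```

```text
bbox [349.0625 197.8125] [353.9375 203.1875]
[351.21186927 198.82912844] (array([ 0.43675351, -0.02087396,  0.06056301]), np.float64(0.0010955075072341075))
[[ 0.44438708 -0.02992594  0.055     ]] [[ 0.43681574 -0.02064183  0.055     ]]
(0.438, -0.0215) [[350.9 197.2]
 [350.8 206.3]
 [350.8 214.8]] [[318.2 247.1]
 [317.6 245.9]]
(0.4385, -0.023) [[351.1 197. ]
 [351.  206.1]
 [351.  214.6]] [[318.7 247. ]
 [318.1 245.8]]
t: 0.77
eef_pos: [0.3444, -0.4179, 0.2452]
ee_rot: [-179.6, 0.3, 16.7]
contact_force: [-0.2, -0.4, 0.8]
grip_width: 0.0916
```

```bash
python3 -m crank '[{"dp":[0.017,-0.0294,0],"turn":0,"claw":0},{"dp":[0.017,-0.0294,0],"turn":0,"claw":0},{"dp":[0.017,-0.0294,0],"turn":0,"claw":0},{"dp":[0.017,-0.0294,0],"turn":0,"claw":0},{"dp":[0.017,-0.0294,0],"turn":0,"claw":0},{"dp":[0.017,-0.0294,0],"turn":0,"claw":0},{"dp":[0.017,-0.0294,0],"turn":0,"claw":0},{"dp":[0.017,-0.0294,0],"turn":0,"claw":0},{"dp":[0.017,-0.0294,0],"turn":0,"claw":0},{"dp":[0.017,-0.0294,0],"turn":0,"claw":0},{"dp":[0.017,-0.0294,0],"turn":0,"claw":0},{"dp":[0.017,-0.0294,0],"turn":0,"claw":0}]'
python3 -m crank '[{"dp":[0,0,0],"turn":-0.124,"claw":0},{"dp":[0,0,0],"turn":-0.124,"claw":0},{"dp":[0,0,0],"turn":-0.124,"claw":0},{"dp":[0,0,0],"turn":-0.124,"claw":0},{"dp":[0,0,0],"turn":-0.124,"claw":0},{"dp":[0,0,0],"turn":-0.124,"claw":0},{"dp":[0,0,0],"turn":-0.124,"claw":0},{"dp":[0,0,0],"turn":-0.124,"claw":0},{"dp":[0,0,0],"turn":-0.124,"claw":0},{"dp":[0,0,0],"turn":-0.124,"claw":0},{"dp":[0,0,0],"turn":-0.124,"claw":0},{"dp":[0,0,0],"turn":-0.124,"claw":0},{"dp":[0,0,0],"turn":-0.124,"claw":0},{"dp":[0,0,0],"turn":-0.124,"claw":0},{"dp":[0,0,0],"turn":-0.124,"claw":0},{"dp":[0,0,0],"turn":-0.124,"claw":0},{"dp":[0,0,0],"turn":-0.124,"claw":0},{"dp":[0,0,0],"turn":-0.124,"claw":0},{"dp":[0,0,0],"turn":-0.124,"claw":0},{"dp":[0,0,0],"turn":0,"claw":0}]'
cat > d.py <<'E'
import sys
from h import *
# usage: x y z yaw -> tool-frame shift and turn needed
x,y,z,w=map(float,sys.argv[1:]);s=readout.get_state();from scipy.spatial.transform import Rotation as R
r=R.from_euler("xyz",s["ee_rot"],degrees=True).as_matrix()
print(s["eef_pos"].round(4),s["ee_rot"].round(2),"F",s["contact_force"].round(2),"grip",s["grip_width"].round(4),"j",s["joint_pos"].round(0))
print("dp",(r.T@(np.array([x,y,z])-s["eef_pos"])).round(4),"turn",np.radians(s["ee_rot"][2]-w).round(4))
E
python3 d.py .438 -.022 .055 155.3
```

```text
t: 1.77
eef_pos: [0.4393, -0.0015, 0.2446]
ee_rot: [-179.6, 0.4, 16.7]
contact_force: [0.9, 0.2, 0.9]
grip_width: 0.0919
t: 3.43
eef_pos: [0.4343, 0.0108, 0.2415]
ee_rot: [-179.9, -0.9, 153.3]
contact_force: [-0.1, -0.5, -0.2]
grip_width: 0.0918Traceback (most recent call last):
  File "d.py", line 6, in <module>
    print(s["eef_pos"].round(4),s["ee_rot"].round(2),"F",s["contact_force"].round(2),"grip",s["grip_width"].round(4),"j",s["joint_pos"].round(0))
                                                                                            ^^^^^^^^^^^^^^^^^^^^^
AttributeError: 'float' object has no attribute 'round'
```

```bash
sed -i 's/s\["grip_width"\].round(4)/round(s["grip_width"],4)/' d.py; python3 d.py .438 -.022 .12 155.3
```

```text
[0.4343 0.0108 0.2415] [-179.89   -0.93  153.29] F [-0.07 -0.46 -0.19] grip 0.0918 j [ 60.  19. -74. 117.  21.  60.  39.]
dp [-0.02   -0.0274  0.1213] turn -0.0351
```

```bash
python3 -m crank '[{"dp":[-0.005,-0.007,0.02],"turn":-0.009,"claw":0},{"dp":[-0.005,-0.007,0.02],"turn":-0.009,"claw":0},{"dp":[-0.005,-0.007,0.02],"turn":-0.009,"claw":0},{"dp":[-0.005,-0.007,0.02],"turn":-0.009,"claw":0},{"dp":[0,0,0.02],"turn":0,"claw":0},{"dp":[0,0,0.01],"turn":0,"claw":0},{"dp":[0,0,0],"turn":0,"claw":0}]'
python3 d.py .438 -.022 .055 155.3
python3 - <<'E'
from h import *
for n,(x,y,w,h) in dict(top=(270,190,100,80),scene=(300,140,120,90)).items():
    im=eyes.snapshot(n)[:,:,::-1]; cv2.imwrite(f"pics/{n}1.png",im); cv2.imwrite(f"pics/{n}1z.png",cv2.resize(im[y:y+h,x:x+w],None,fx=6,fy=6,interpolation=cv2.INTER_CUBIC))
E
```

```text
t: 4.02
eef_pos: [0.4389, -0.0249, 0.1265]
ee_rot: [-179.9, -0.9, 153.8]
contact_force: [0.3, 0.2, -0.4]
grip_width: 0.0919
[ 0.4389 -0.0249  0.1265] [-179.89   -0.88  153.79] F [ 0.31  0.16 -0.42] grip 0.0919 j [ 51.  30. -61. 123.  35.  49.  32.]
dp [0.001  0.0023 0.0715] turn -0.0264
```

View pics/scene1z.png

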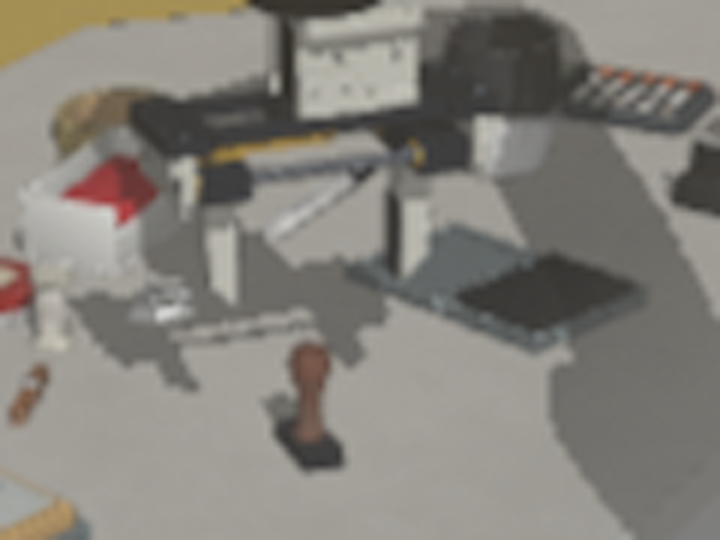

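View pics/top1z.png

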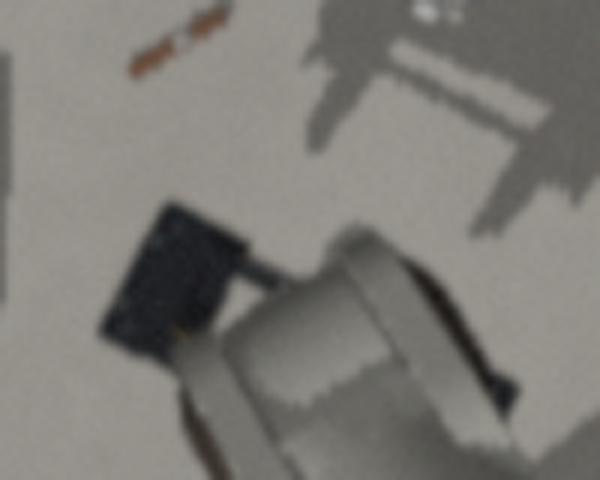

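The jaws straddle the handle: the tips are at about (338,190) and (368,185) in the scene picture, with the stamp at (351,205). Descending.

```bash
python3 -m crank '[{"dp":[0.001,0.002,0.015],"turn":-0.013,"claw":0},{"dp":[0,0,0.015],"turn":-0.013,"claw":0},{"dp":[0,0,0.015],"turn":0,"claw":0},{"dp":[0,0,0.012],"turn":0,"claw":0},{"dp":[0,0,0.006],"turn":0,"claw":0},{"dp":[0,0,0],"turn":0,"claw":0}]'
python3 d.py .438 -.022 .055 155.3
```

```text
t: 4.62
eef_pos: [0.4457, -0.0217, 0.0695]
ee_rot: [179.9, -0.0, 154.9]
contact_force: [-1.3, 0.7, 0.4]
grip_width: 0.092
[ 0.4457 -0.0217  0.0695] [ 1.7988e+02 -4.0000e-02  1.5492e+02] F [-1.28  0.67  0.43] grip 0.092 j [ 44.  35. -54. 124.  43.  42.  26.]
dp [ 0.0069 -0.0035  0.0145] turn -0.0066
```

```bash
python3 -m crank '[{"dp":[0.004,-0.002,0.005],"turn":0,"claw":0},{"dp":[0.003,-0.001,0.005],"turn":0,"claw":0},{"dp":[0.002,-0.001,0.004],"turn":-0.006,"claw":0},{"dp":[0,0,0.002],"turn":0,"claw":0}]'
python3 d.py .438 -.022 .055 155.3
```

```text
t: 4.95
eef_pos: [0.4374, -0.0216, 0.0553]
ee_rot: [179.8, 0.3, 155.2]
contact_force: [-0.2, 0.8, -1.3]
grip_width: 0.0921
[ 0.4374 -0.0216  0.0553] [179.81   0.26 155.18] F [-0.24  0.78 -1.26] grip 0.0921 j [ 43.  36. -52. 126.  46.  40.  24.]
dp [-0.0007 -0.0001  0.0003] turn -0.0021
```

```bash
python3 -m crank '[{"dp":[0,0,0],"turn":0,"claw":255},{"dp":[0,0,0],"turn":0,"claw":255},{"dp":[0,0,0],"turn":0,"claw":255},{"dp":[0,0,0],"turn":0,"claw":255},{"dp":[0,0,0],"turn":0,"claw":255},{"dp":[0,0,0],"turn":0,"claw":255},{"dp":[0,0,0],"turn":0,"claw":255},{"dp":[0,0,0],"turn":0,"claw":255}]' 30
python3 d.py .438 -.022 .055 155.3
```

```text
t: 5.62
eef_pos: [0.438, -0.0217, 0.0558]
ee_rot: [179.8, 0.3, 155.2]
contact_force: [-0.1, -0.5, -0.2]
grip_width: 0.0426
[ 0.438  -0.0217  0.0558] [179.79   0.33 155.16] F [-0.11 -0.53 -0.18] grip 0.0426 j [ 43.  36. -52. 125.  46.  40.  24.]
dp [-0.0001 -0.0002  0.0008] turn -0.0025
```

```bash
python3 -m crank '[{"dp":[0,0,0],"turn":0,"claw":255},{"dp":[0,0,0],"turn":0,"claw":255},{"dp":[0,0,0],"turn":0,"claw":255},{"dp":[0,0,0],"turn":0,"claw":255},{"dp":[0,0,0],"turn":0,"claw":255},{"dp":[0,0,0],"turn":0,"claw":255}]'
```

```text
t: 6.12
eef_pos: [0.438, -0.0218, 0.0559]
ee_rot: [179.8, 0.3, 155.2]
contact_force: [1.1, -0.0, 0.4]
grip_width: 0.0225
```

```bash
python3 -m crank '[{"dp":[0,0,-0.015],"turn":0,"claw":255},{"dp":[0,0,-0.02],"turn":0,"claw":255},{"dp":[0,0,-0.02],"turn":0,"claw":255},{"dp":[0,0,-0.02],"turn":0,"claw":255},{"dp":[0,0,-0.01],"turn":0,"claw":255},{"dp":[0,0,0],"turn":0,"claw":255}]'
python3 -m crank '[{"dp":[0,0,0],"turn":0.11,"claw":255},{"dp":[0,0,0],"turn":0.11,"claw":255},{"dp":[0,0,0],"turn":0.11,"claw":255},{"dp":[0,0,0],"turn":0.11,"claw":255},{"dp":[0,0,0],"turn":0.11,"claw":255},{"dp":[0,0,0],"turn":0.11,"claw":255},{"dp":[0,0,0],"turn":0.11,"claw":255},{"dp":[0,0,0],"turn":0.11,"claw":255},{"dp":[0,0,0],"turn":0.11,"claw":255},{"dp":[0,0,0],"turn":0.11,"claw":255},{"dp":[0,0,0],"turn":0,"claw":255}]'
python3 d.py .4637 -.2622 .12 88
python3 - <<'E'
from h import *
for n,(x,y,w,h) in dict(top=(270,190,100,80),scene=(300,140,120,90)).items():
    im=eyes.snapshot(n)[:,:,::-1]; cv2.imwrite(f"pics/{n}2.png",im); cv2.imwrite(f"pics/{n}2z.png",cv2.resize(im[y:y+h,x:x+w],None,fx=6,fy=6,interpolation=cv2.INTER_CUBIC))
E
```

```text
t: 6.62
eef_pos: [0.4354, -0.021, 0.1428]
ee_rot: [179.8, 0.0, 155.3]
contact_force: [0.5, 0.1, -0.1]
grip_width: 0.0229
t: 7.53
eef_pos: [0.4312, -0.0227, 0.1364]
ee_rot: [-179.7, -0.1, 89.0]
contact_force: [-0.5, 0.0, 0.2]
grip_width: 0.0226
[ 0.4312 -0.0227  0.1364] [-1.7973e+02 -1.1000e-01  8.9020e+01] F [-0.51  0.02  0.21] grip 0.0226 j [ 41.  21. -48. 124.  22.  44. -22.]
dp [-0.239   0.0367  0.0158] turn 0.0178
```

View pics/scene2z.png

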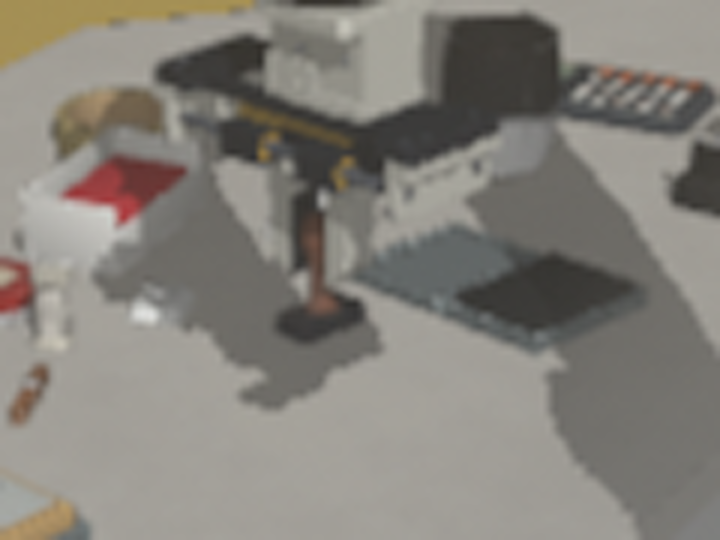

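The stamp is held upright, its foot at about (353,193) in the scene picture, and the pad is at (390,188). Moving over the pad.

```bash
python3 -m crank '[{"dp":[-0.015,0.002,0],"turn":0.01,"claw":255},{"dp":[-0.024,0.0035,0],"turn":0,"claw":255},{"dp":[-0.024,0.0035,0],"turn":0,"claw":255},{"dp":[-0.024,0.0035,0],"turn":0,"claw":255},{"dp":[-0.024,0.0035,0],"turn":0,"claw":255},{"dp":[-0.024,0.0035,0],"turn":0,"claw":255},{"dp":[-0.024,0.0035,0],"turn":0,"claw":255},{"dp":[-0.024,0.0035,0],"turn":0,"claw":255},{"dp":[-0.024,0.0035,0],"turn":0,"claw":255},{"dp":[-0.015,0.002,0],"turn":0,"claw":255},{"dp":[0,0,0],"turn":0,"claw":255}]'
python3 d.py .4637 -.2622 .085 88
```

```text
t: 8.55
eef_pos: [0.4631, -0.2535, 0.1314]
ee_rot: [-179.6, -0.3, 91.5]
contact_force: [-0.7, -0.0, -0.8]
grip_width: 0.0225
[ 0.4631 -0.2535  0.1314] [-179.57   -0.26   91.54] F [-0.7  -0.03 -0.8 ] grip 0.0225 j [ 59.  30. -42. 111.  26.  49.   5.]
dp [-0.0089  0.0007  0.0464] turn 0.0617
```

```bash
python3 -m crank '[{"dp":[-0.004,0.0005,0.01],"turn":0.03,"claw":255},{"dp":[-0.004,0,0.012],"turn":0.02,"claw":255},{"dp":[0,0,0.012],"turn":0.01,"claw":255},{"dp":[0,0,0.008],"turn":0,"claw":255},{"dp":[0,0,0.002],"turn":0,"claw":255},{"dp":[0,0,0],"turn":0,"claw":255}]'
python3 d.py .4637 -.2622 .072 88
python3 - <<'E'
from h import *
for n,(x,y,w,h) in dict(top=(340,190,100,80),scene=(340,140,100,80)).items():
    im=eyes.snapshot(n)[:,:,::-1]; cv2.imwrite(f"pics/{n}3.png",im); cv2.imwrite(f"pics/{n}3z.png",cv2.resize(im[y:y+h,x:x+w],None,fx=6,fy=6,interpolation=cv2.INTER_CUBIC))
E
```

```text
t: 9.05
eef_pos: [0.4619, -0.2579, 0.082]
ee_rot: [-179.4, -0.5, 88.5]
contact_force: [0.1, -0.1, -0.3]
grip_width: 0.0224
[ 0.4619 -0.2579  0.082 ] [-179.4    -0.48   88.52] F [ 0.14 -0.09 -0.28] grip 0.0224 j [ 57.  34. -38. 112.  30.  44.  -0.]
dp [-0.0043  0.002   0.01  ] turn 0.0092
```

View pics/scene3z.png

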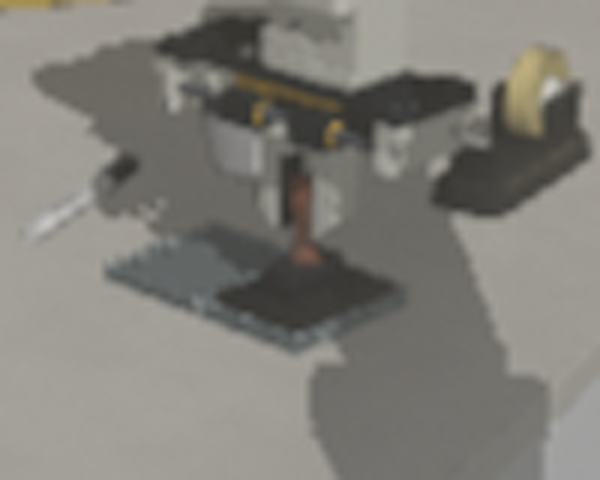

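The stamp is over the middle of the felt, its foot at about (391,184). I'll go down in small steps.

```bash
python3 -m crank '[{"dp":[-0.003,0.001,0.004],"turn":0,"claw":255},{"dp":[0,0,0.003],"turn":0,"claw":255},{"dp":[0,0,0.001],"turn":0,"claw":255}]'
python3 d.py .4637 -.2622 .072 88
```

```text
t: 9.4
eef_pos: [0.4647, -0.2612, 0.0757]
ee_rot: [-179.6, -0.4, 88.6]
contact_force: [0.2, -0.4, -0.8]
grip_width: 0.0223
[ 0.4647 -0.2612  0.0757] [-179.61   -0.36   88.62] F [ 0.24 -0.37 -0.79] grip 0.0223 j [ 56.  35. -38. 112.  30.  44.  -0.]
dp [-0.0011 -0.0009  0.0037] turn 0.0109
```

```bash
python3 -m crank '[{"dp":[0,0,0.002],"turn":0,"claw":255},{"dp":[0,0,0.001],"turn":0,"claw":255},{"dp":[0,0,0.001],"turn":0,"claw":255}]'
python3 -m crank '[{"dp":[0,0,0.001],"turn":0,"claw":255}]'
```

```text
t: 9.65
eef_pos: [0.4651, -0.2615, 0.0718]
ee_rot: [-179.7, -0.3, 88.6]
contact_force: [-0.8, 0.5, 1.6]
grip_width: 0.0224
t: 9.73
eef_pos: [0.4652, -0.2614, 0.0709]
ee_rot: [-179.7, -0.3, 88.6]
contact_force: [-0.8, 0.7, 2.3]
grip_width: 0.0224
```

```bash
python3 -m crank '[{"dp":[0,0,0.001],"turn":0,"claw":255},{"dp":[0,0,0.0005],"turn":0,"claw":255}]'
python3 -m crank '[{"dp":[0,0,0.0005],"turn":0,"claw":255},{"dp":[0,0,0.0005],"turn":0,"claw":255}]'
```

```text
t: 9.9
eef_pos: [0.4653, -0.2611, 0.0699]
ee_rot: [-179.7, -0.3, 88.6]
contact_force: [-1.3, 0.5, 5.4]
grip_width: 0.0223
t: 10.07
eef_pos: [0.4654, -0.2611, 0.0696]
ee_rot: [-179.6, -0.3, 88.6]
contact_force: [-1.7, 1.2, 5.7]
grip_width: 0.0228
```

Pressing at about 5.5 N. I'll hold for half a second.

```bash
python3 -m crank '[{"dp":[0,0,0.0005],"turn":0,"claw":255},{"dp":[0,0,0.0003],"turn":0,"claw":255},{"dp":[0,0,0.0003],"turn":0,"claw":255}]'
python3 -m crank '[{"dp":[0,0,0.0003],"turn":0,"claw":255},{"dp":[0,0,0.0003],"turn":0,"claw":255},{"dp":[0,0,0.0003],"turn":0,"claw":255}]'
python3 -m crank '[{"dp":[0,0,-0.01],"turn":0,"claw":255},{"dp":[0,0,-0.015],"turn":0,"claw":255},{"dp":[0,0,-0.02],"turn":0,"claw":255},{"dp":[0,0,-0.02],"turn":0,"claw":255},{"dp":[0,0,-0.01],"turn":0,"claw":255},{"dp":[0,0,0],"turn":0,"claw":255},{"dp":[0,0,0],"turn":0,"claw":255}]'
python3 d.py .5063 .1978 .14 90.5
```

```text
t: 10.32
eef_pos: [0.4654, -0.2611, 0.0697]
ee_rot: [-179.6, -0.2, 88.7]
contact_force: [-0.7, 1.9, 5.7]
grip_width: 0.0227
t: 10.57
eef_pos: [0.4654, -0.2611, 0.07]
ee_rot: [-179.6, -0.1, 88.7]
contact_force: [-1.2, 1.3, 5.4]
grip_width: 0.0223
t: 11.15
eef_pos: [0.4656, -0.2616, 0.1495]
ee_rot: [-179.6, -0.1, 88.7]
contact_force: [-0.8, -0.5, -1.3]
grip_width: 0.0223
[ 0.4656 -0.2616  0.1495] [-1.7961e+02 -1.2000e-01  8.8700e+01] F [-0.79 -0.49 -1.29] grip 0.0223 j [ 60.  29. -42. 110.  25.  51.   4.]
dp [0.4602 0.0303 0.0102] turn -0.0314
```

```bash
python3 -m crank '[{"dp":[0.015,0.001,0],"turn":-0.01,"claw":255},{"dp":[0.025,0.002,0],"turn":-0.01,"claw":255},{"dp":[0.03,0.002,0],"turn":-0.01,"claw":255},{"dp":[0.03,0.002,0],"turn":0,"claw":255},{"dp":[0.03,0.002,0],"turn":0,"claw":255},{"dp":[0.03,0.002,0],"turn":0,"claw":255},{"dp":[0.03,0.002,0],"turn":0,"claw":255},{"dp":[0.03,0.002,0],"turn":0,"claw":255},{"dp":[0.03,0.002,0],"turn":0,"claw":255},{"dp":[0.03,0.002,0],"turn":0,"claw":255},{"dp":[0.03,0.002,0],"turn":0,"claw":255},{"dp":[0.03,0.002,0],"turn":0,"claw":255},{"dp":[0.025,0.002,0],"turn":0,"claw":255},{"dp":[0.02,0.002,0],"turn":0,"claw":255},{"dp":[0.01,0.002,0],"turn":0,"claw":255},{"dp":[0,0,0],"turn":0,"claw":255}]'
python3 d.py .5063 .1978 .14 90.5
```

```text
t: 12.48
eef_pos: [0.4774, 0.1623, 0.1355]
ee_rot: [-178.3, -0.7, 90.9]
contact_force: [0.8, -0.0, -1.6]
grip_width: 0.0226
[0.4774 0.1623 0.1355] [-178.31   -0.66   90.9 ] F [ 0.84 -0.02 -1.59] grip 0.0226 j [ 17.  29. -47. 113.  26.  50. -43.]
dp [ 0.0351  0.0293 -0.0049] turn 0.0069
```

```bash
python3 -m crank '[{"dp":[0.01,0.008,0],"turn":0.005,"claw":255},{"dp":[0.01,0.008,0],"turn":0,"claw":255},{"dp":[0.01,0.008,0],"turn":0,"claw":255},{"dp":[0.003,0.004,0],"turn":0,"claw":255},{"dp":[0,0,0],"turn":0,"claw":255},{"dp":[0,0,0],"turn":0,"claw":255}]'
python3 d.py .5063 .1978 .10 90.5
python3 - <<'E'
from h import *
for n,(x,y,w,h) in dict(top=(205,180,100,80),scene=(230,170,100,80)).items():
    im=eyes.snapshot(n)[:,:,::-1]; cv2.imwrite(f"pics/{n}4.png",im); cv2.imwrite(f"pics/{n}4z.png",cv2.resize(im[y:y+h,x:x+w],None,fx=6,fy=6,interpolation=cv2.INTER_CUBIC))
E
```

```text
t: 12.98
eef_pos: [0.5012, 0.1959, 0.1301]
ee_rot: [-177.8, -0.5, 90.8]
contact_force: [-0.0, -0.7, -0.5]
grip_width: 0.0226
[0.5012 0.1959 0.1301] [-177.77   -0.45   90.81] F [-0.02 -0.71 -0.47] grip 0.0226 j [ 12.  33. -45. 109.  28.  52. -46.]
dp [0.0016 0.0063 0.0299] turn 0.0054
```

View pics/scene4z.png

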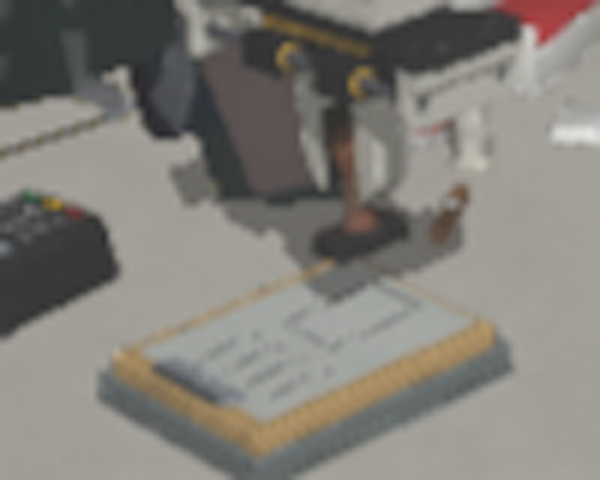

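View pics/top4z.png

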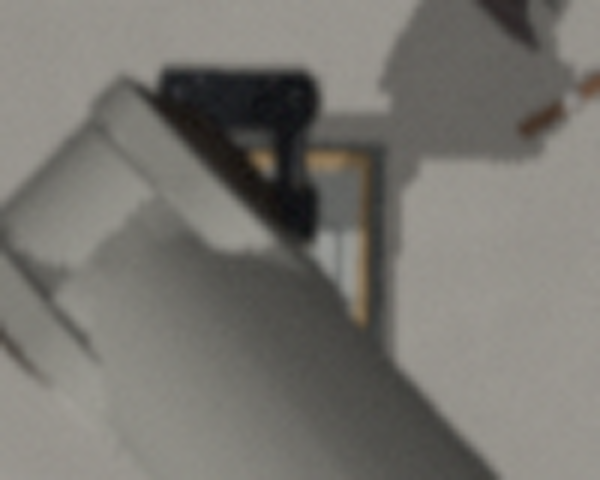

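```bash
cat > e.py <<'E'
from h import *
from scipy.spatial.transform import Rotation as R
s=readout.get_state();r=R.from_euler("xyz",s["ee_rot"],degrees=True).as_matrix()
f=s["eef_pos"]+r[:,2]*.056; print("face centre",f.round(4),"tilt deg",np.degrees(np.arccos(-r[2,2])).round(2),s["contact_force"].round(2))
t=np.array([.5063,.1978,.030]); print("dp to frame contact",(r.T@(t-f)).round(4),"turn",np.radians(s["ee_rot"][2]-90.5).round(4))
c=[f+r[:,0]*a*.025+r[:,1]*b*.013-r[:,2]*h for h in(0,.012) for a,b in((1,1),(1,-1),(-1,-1),(-1,1))]
E
cat e.py > e2.py; cat >> e2.py <<'E'
x,y,k=230,170,6
im=cv2.imread("pics/scene4.png");im=cv2.resize(im[y:y+80,x:x+100],None,fx=k,fy=k,interpolation=cv2.INTER_CUBIC)
for P,col in((c,(0,255,0)),([[.5063+a*.019,.1978+b*.031,.03] for a,b in((1,1),(1,-1),(-1,-1),(-1,1))],(0,0,255))):
    q=((proj("scene",P)+.5-[x,y])*k-.5).astype(int)
    for p in q: cv2.circle(im,tuple(map(int,p)),3,col,-1)
cv2.imwrite("pics/e.png",im)
E
python3 e2.py
```

```text
face centre [0.4989 0.1957 0.0743] tilt deg 2.27 [ 0.29 -0.52 -0.48]
dp to frame contact [0.0017 0.0092 0.044 ] turn 0.0048
```

View pics/e.png

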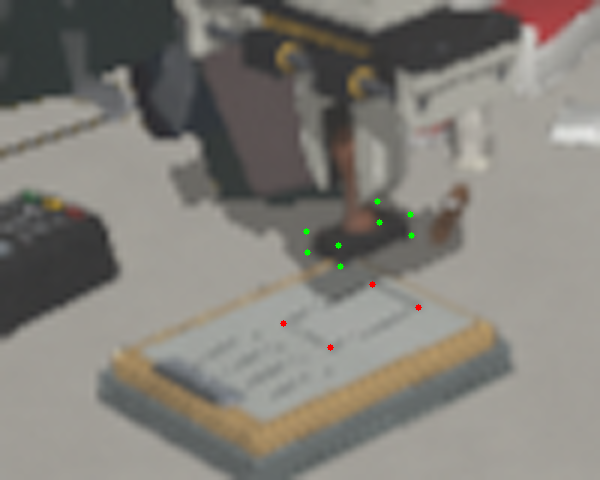

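The red frame points and green foot points agree with the picture to within about 1 px, with a similar small upward offset for both. Fine-aligning while going down.

```bash
python3 -m crank '[{"dp":[0.001,0.003,0.004],"turn":0.004,"claw":255},{"dp":[0.001,0.003,0.008],"turn":0,"claw":255},{"dp":[0,0.002,0.008],"turn":0,"claw":255},{"dp":[0,0,0.005],"turn":0,"claw":255},{"dp":[0,0,0],"turn":0,"claw":255},{"dp":[0,0,0],"turn":0,"claw":255}]'
python3 e.py
```

```text
t: 13.58
eef_pos: [0.5082, 0.1944, 0.1015]
ee_rot: [-177.7, -0.3, 90.3]
contact_force: [0.3, 0.6, 0.3]
grip_width: 0.0225
face centre [0.506  0.1946 0.0456] tilt deg 2.31 [0.25 0.59 0.28]
dp to frame contact [0.0031 0.0009 0.0156] turn -0.0031
```

```bash
python3 -m crank '[{"dp":[0.002,0,0.003],"turn":0,"claw":255},{"dp":[0.001,0,0.003],"turn":0,"claw":255},{"dp":[0,0,0.003],"turn":0,"claw":255},{"dp":[0,0,0.001],"turn":0,"claw":255},{"dp":[0,0,0],"turn":0,"claw":255}]'
python3 e.py
python3 - <<'E'
from h import *
for n,(x,y,w,h) in dict(scene=(230,170,100,80)).items():
    im=eyes.snapshot(n)[:,:,::-1]; cv2.imwrite(f"pics/{n}5.png",im); cv2.imwrite(f"pics/{n}5z.png",cv2.resize(im[y:y+h,x:x+w],None,fx=7,fy=7,interpolation=cv2.INTER_CUBIC))
E
```

```text
t: 14.0
eef_pos: [0.5075, 0.198, 0.0905]
ee_rot: [-177.7, -0.3, 90.4]
contact_force: [0.4, 0.6, -0.4]
grip_width: 0.0226
face centre [0.5052 0.1983 0.0346] tilt deg 2.33 [ 0.37  0.58 -0.41]
dp to frame contact [-0.0005  0.0013  0.0045] turn -0.0025
```

View pics/scene5z.png

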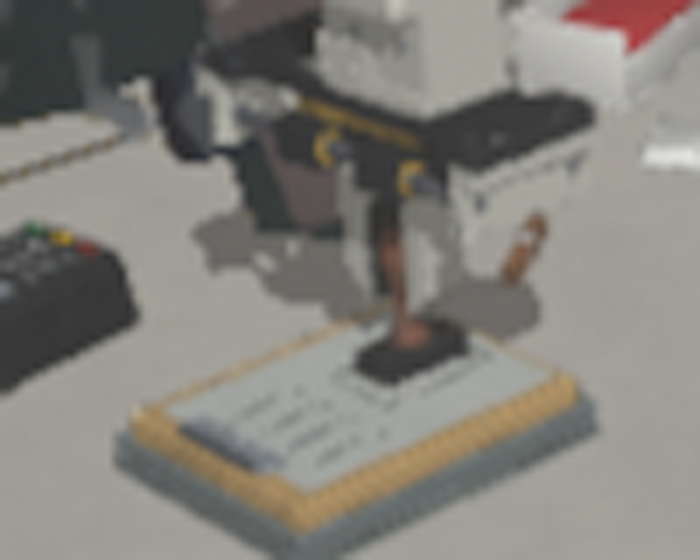

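The foot stands over the frame, with its near corner at about (286,225) px and the frame's near corner at about (285,227). I'll check the foot outline numerically against the pose prediction.

```bash
cat > g.py <<'E'
from e import *
import sys
im=cv2.imread(sys.argv[1]);x,y,k=270,205,8
z=cv2.resize(im[y:y+30,x:x+40],None,fx=k,fy=k,interpolation=cv2.INTER_CUBIC);g=cv2.cvtColor(z,cv2.COLOR_BGR2GRAY)
H=cv2.convexHull(proj("scene",c).astype(np.float32)).reshape(-1,2)
m=np.zeros(g.shape,np.uint8);cv2.fillPoly(m,[(((H+.5-[x,y])*k-.5)).astype(np.int32)],1)
m=cv2.dilate(m,np.ones((25,25)))
d=((g<85)&(m>0)).astype(np.uint8);q=max(cv2.findContours(d,0,1)[0],key=cv2.contourArea);q=cv2.convexHull(q).reshape(-1,2)
q=(q+.5)/k-.5+[x,y]
for a in (0,30,60,90,120,150):
    v=np.array([np.cos(np.radians(a)),np.sin(np.radians(a))]);A=q@v;B=H@v
    print(a,"seen",A.min().round(1),A.max().round(1),"pred",B.min().round(1),B.max().round(1),"centre diff",((A.min()+A.max()-B.min()-B.max())/2).round(2))
E
python3 g.py pics/scene5.png
python3 - <<'E'
from h import *
# same check for frame in the first scene picture: dark line extremes vs projected outline
im=cv2.imread("pics/scene0.png");x,y,k=270,210,8
z=cv2.resize(im[y:y+25,x:x+40],None,fx=k,fy=k,interpolation=cv2.INTER_CUBIC);g=cv2.cvtColor(z,cv2.COLOR_BGR2GRAY)
H=proj("scene",[[.5063+a*.0195,.1978+b*.0315,.03] for a,b in((1,1),(1,-1),(-1,-1),(-1,1))]);print(H.round(1))
q=((H+.5-[x,y])*k-.5).astype(np.int32)
cv2.polylines(z,[q],True,(0,0,255),1);cv2.imwrite("pics/f.png",cv2.resize(z,None,fx=2,fy=2))
d=proj("scene",[[.5063,.1978,.03],[.5163,.1978,.03],[.5063,.2078,.03]]);print("px per 10mm x,y",(d[1:]-d[0]).round(2))
E
```

```text
face centre [0.5052 0.1983 0.0347] tilt deg 2.33 [-0.05  0.24 -0.48]
dp to frame contact [-0.0005  0.0013  0.0046] turn -0.0026
0 seen 280.6 296.1 pred 279.3 296.8 centre diff 0.25
30 seen 353.4 366.3 pred 351.4 366.8 centre diff 0.71
60 seen 330.7 338.5 pred 329.4 338.6 centre diff 0.61
90 seen 214.4 224.2 pred 213.9 224.9 centre diff -0.09
120 seen 39.4 52.3 pred 39.0 52.9 centre diff -0.06
150 seen -147.9 -131.9 pred -148.7 -130.9 centre diff -0.07
[[276.7 223.5]
 [291.7 216.9]
 [299.6 220.8]
 [284.6 227.6]]
px per 10mm x,y [[-2.03 -1.02]
 [-2.39  1.06]]
```

View pics/f.png

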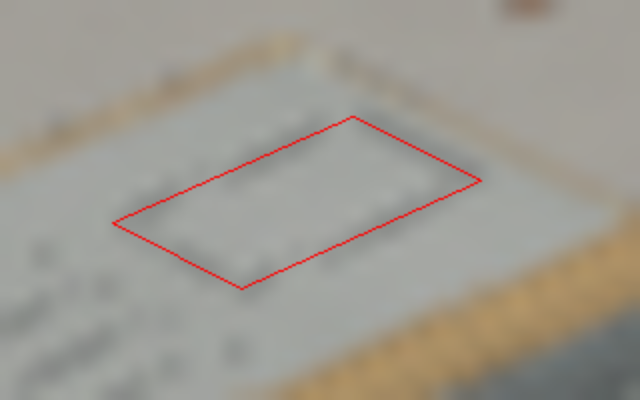

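Frame and foot both agree to about 0.5 px (roughly 2 mm). Pressing down now.

```bash
python3 -m crank '[{"dp":[0,0.001,0.002],"turn":0,"claw":255},{"dp":[0,0,0.002],"turn":0,"claw":255},{"dp":[0,0,0.001],"turn":0,"claw":255}]'; python3 e.py
python3 -m crank '[{"dp":[0,0,0.001],"turn":0,"claw":255},{"dp":[0,0,0.001],"turn":0,"claw":255}]'; python3 e.py
```

```text
t: 14.3
eef_pos: [0.5089, 0.1984, 0.0859]
ee_rot: [-177.8, -0.3, 90.4]
contact_force: [-1.1, 0.8, 1.9]
grip_width: 0.0221
face centre [0.5067 0.1987 0.0299] tilt deg 2.25 [-1.1   0.82  1.91]
dp to frame contact [-0.0009 -0.0004 -0.0001] turn -0.0025
t: 14.47
eef_pos: [0.5088, 0.1989, 0.0841]
ee_rot: [-177.8, -0.3, 90.4]
contact_force: [-1.6, -0.3, 2.3]
grip_width: 0.0225
face centre [0.5067 0.1992 0.0281] tilt deg 2.24 [-1.65 -0.29  2.32]
dp to frame contact [-0.0014 -0.0004 -0.0019] turn -0.0023
```

```bash
python3 -m crank '[{"dp":[-0.0003,0,0.001],"turn":0,"claw":255},{"dp":[-0.0003,0,0.001],"turn":0,"claw":255}]'; python3 e.py
python3 -m crank '[{"dp":[0,0,0.001],"turn":0,"claw":255},{"dp":[0,0,0.0005],"turn":0,"claw":255},{"dp":[0,0,0.0003],"turn":0,"claw":255}]'; python3 e.py
```

```text
t: 14.63
eef_pos: [0.5088, 0.1988, 0.0824]
ee_rot: [-177.8, -0.4, 90.4]
contact_force: [-2.0, 0.4, 4.6]
grip_width: 0.0225
face centre [0.5067 0.1991 0.0265] tilt deg 2.21 [-1.99  0.42  4.63]
dp to frame contact [-0.0013 -0.0006 -0.0035] turn -0.002
t: 14.88
eef_pos: [0.5088, 0.1989, 0.081]
ee_rot: [-177.8, -0.3, 90.4]
contact_force: [-1.7, -0.7, 4.6]
grip_width: 0.0226
face centre [0.5067 0.1992 0.0251] tilt deg 2.19 [-1.68 -0.66  4.56]
dp to frame contact [-0.0014 -0.0006 -0.0049] turn -0.0019
```

Sunk about 5 mm at about 5 N. Checking that it holds still, and looking.

```bash
python3 -m crank '[{"dp":[0,0,0.0003],"turn":0,"claw":255},{"dp":[0,0,0.0003],"turn":0,"claw":255},{"dp":[0,0,0.0003],"turn":0,"claw":255},{"dp":[0,0,0.0003],"turn":0,"claw":255}]'
python3 - <<'E'
from h import *
p=[]
for i in range(10): im=eyes.snapshot("scene")[:,:,::-1];s=readout.get_state();p.append(np.r_[s["eef_pos"],s["contact_force"][2]].round(4))
print(p[0],p[-1]); cv2.imwrite("pics/scene6.png",im); cv2.imwrite("pics/scene6z.png",cv2.resize(im[170:250,230:330],None,fx=7,fy=7,interpolation=cv2.INTER_CUBIC))
E
python3 g.py pics/scene6.png
```

```text
t: 15.22
eef_pos: [0.5089, 0.1989, 0.0803]
ee_rot: [-177.9, -0.3, 90.4]
contact_force: [-1.6, -0.9, 6.0]
grip_width: 0.0225
[0.5088 0.1989 0.0802 5.3929] [0.5089 0.1989 0.0803 6.735 ]
face centre [0.5068 0.1992 0.0243] tilt deg 2.17 [-1.05  0.31  6.73]
dp to frame contact [-0.0014 -0.0007 -0.0057] turn -0.0019
0 seen 280.4 295.9 pred 279.0 296.4 centre diff 0.5
30 seen 354.5 367.3 pred 352.5 367.9 centre diff 0.7
60 seen 330.6 340.3 pred 331.6 340.8 centre diff -0.75
90 seen 216.3 226.6 pred 216.7 227.7 centre diff -0.77
120 seen 42.2 54.4 pred 41.6 55.5 centre diff -0.19
150 seen -146.2 -130.8 pred -147.0 -129.2 centre diff -0.41
```

View pics/scene6z.png

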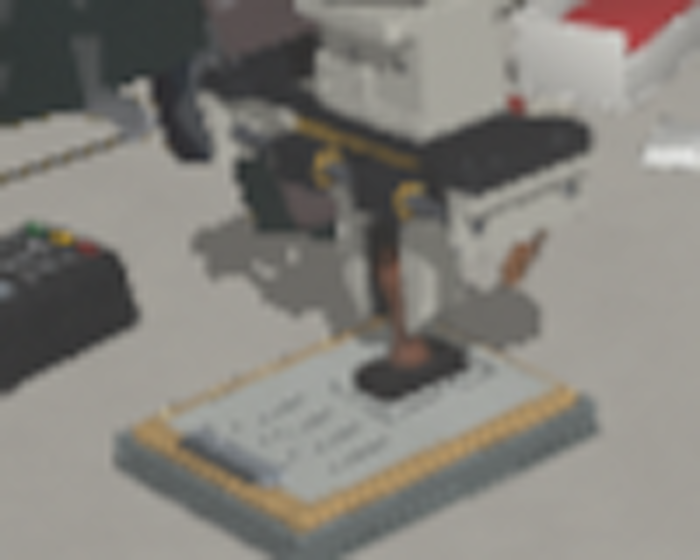

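```bash
python3 -c "
from station import ctrl,readout
print(ctrl.close_job());s=readout.get_state();print(s['t'],s['eef_pos'],s['contact_force'],s['grip_width'])"
```

```text
the job is handed in; nothing more can be done
None
the job is handed in; nothing more can be done
```

The stamp is inked, standing in the empty frame and pressing lightly with the grip held. The job is handed in at about 15.8 s; no verdict was reported.

- **Inking:** I gripped the stamp by its handle head at 30 N and pressed it near the centre of the felt at about 5.5 N for more than half a second. I then lifted its face to about 94 mm above the counter.
- **Placing:** The arm pose puts the stamp's face about 0.5 mm (x) and 1.4 mm (y) from the measured frame centre. Its long side is within 0.2° of the frame's. The bed has sunk about 5.7 mm at 5.4 to 6.7 N, and the arm stayed still to about 0.1 mm over the last 0.5 s.
- **Disagreements:** The tool leaned 2.2° at the end, within the 0.1 rad limit. The foot's outline in the last picture lay up to 0.8 px (about 2 to 3 mm) from where the arm pose predicted. The frame had shown a similar small offset in the first picture. By eye the foot lies inside the frame.
- **Not checked:** I did not re-measure the bystanders at the end. I felt no contact with anything else on the way.

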